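Fill the last well of the praline box and tally it

ROBOT

A 6-joint arm with a two-finger parallel gripper is mounted at the origin on the work surface. World frame = base frame: x ahead of the robot, y to its left, z up, the work surface at z = 0. Lengths are in m, angles in rad, forces in N, time in s.
With the tool pointing down it reaches from about 0.425 to 0.925 m from the base axis. Payload 12.5 kg.
Tool frame: the origin (TCP) lies midway between the tips of the shut fingers; the grasp point (between the pads) lies bot.grip_depth behind it (bot.grip_depth is the distance from the TCP to the grasp point, in m); z points along the fingers, y is the line along which they close (so a half turn about z gives the same grasp; the last joint's range is limited). The gripper opens to 85 mm and grips with 20 to 120 N. Pads are 22 mm wide; open, the fingers measure 114 mm over their backs; the gripper's body (76 mm by 85 mm) begins 54 mm behind the grasp point. The pads swing forward as they close: fully open they stand 13 mm farther back than shut.
Start: joints at [-1.368, 0.491, 1.559, -0, 1.092, -0.106], TCP at [0.19, -0.595, 0.231] pointing down, gripper open.
Joint ranges: [-3.1, 3.1], [-0.84, 2.19], [0.05, 2.79], [-1.13, 4.28], [0.06, 2.93], [-2.69, 2.69]. Speed limits (rad/s): [2.22, 2.22, 2.79, 3.14, 3.14, 3.14].

INTERFACE

Orientations are given as a unit quaternion [x, y, z, w].
In Python, from bench import bot gives the robot as it stands. The module is installed in compiled form; this text tells all that it offers.
- The arm moves only by the tool servo_tool, never from a script. Its argument "commands" is a list of rows, each an object of numbers: "dx", "dy", "dz": the shift along the tool's x, y, z in mm; "spin": the turn about the tool's z in rad. A call has 1 to 20 rows; each row is the pose to reach, as a shift and turn from the pose commanded when the call began, along the tool's axes at that moment; what a row does not reach only later rows make up. A row lasts 1/10 s, in which the tool goes at most 50 mm and 8.59 degrees, less where a joint would pass 70% of its speed; a pose out of reach is approached as far as the arm can. A call with a gripper value outside its range is refused whole. "claw" is the opening, from 0 (shut) to 1 (fully open), set as the call begins (left out, the last holds). The fingers move at their own pace and stop on an object; "force" is the grip in N (left out, the last holds). Time passes only in rows, so rows that repeat a pose let the fingers close. It gives the time, the measured TCP pose, the force, the opening and the grip force at its end, in the units of the state.
- bot.read_state(): the state, without advancing time (a new reading comes with each control period).
- bot.camera(name): name is "scene" or "top" or "wrist"; returns the picture (384x512x3 uint8, blue, green, red); there is no depth.
- bot.calibration(name): a dict with "K" (3x3 intrinsics, pixels), "D" ([k1, k2, p1, p2, k3] as OpenCV has them; the pictures are not rectified), "origin" and "rotation" of the camera in the world. Camera axes: x right, y up, looking along -z (the intrinsics and any distortion apply to the point x, -y, -z); pixel columns grow to the right and rows downward; lengths in m; the calibration is good to about 2 mm. A picture is of the moment at which its call begins: read the wrist's pose just before it. calibration takes no time and is no camera call; for the wrist camera it gives the pose at the moment of the call.
- bot.sign_off(): hands the job in; it is judged then, once.
The state is a dict: "t": time; "joints": joint angles; "qvel": joint speeds; "joint_torque": joint torques, N m; "tool_pos": TCP position; "tool_rot": TCP orientation; "ft_force": force on the tool from outside, world axes, zero at the start; "torque": the same for the moment, N m; "gripper_width": opening from 0.0 (shut) to 1.0 (fully open); "grip_force": force on a finger pad.
Only numpy, scipy, OpenCV 4.12 (cv2) and the standard library are available. Lean on these libraries where they do the work, as an engineer would, in place of code of your own. Each camera call takes 0.05 s, during which the arm holds its last target. There are 200 camera calls.

TASK

Take the sprung tongs from their rest and with them, never letting the gripper itself touch the chocolate, move the single praline from the round marble slab into the one empty well of the box, setting it down flat rather than dropping it. Stand the tongs back in their rest, and only then press the counter's button, one full stroke at a time, until the drum's window shows 6, without running past it. Leave everything else where it is.

Things in the scene. Friction and masses are not known exactly. Their poses are not given: they have to be found in the camera images.
- tongs: steel spring tongs standing upright, tips down, in their rest: 97 mm tall, 80 g, two 4 mm thick strips 18 mm wide (along x) that face each other along y, hinged at z = 92 mm under a bridge 18 x 24 mm. Origin midway between the tips, at tip height; z up. Free, the tips are 56 mm apart inside, 64 mm outside; closing, they dip 1 mm below the origin's level
- tongs_grip (a point): where to hold the tongs, from above: on their axis, 60 mm above the tips; grip across y on the outer faces of the arms. Width over them here: 44 mm free, 39 mm half squeezed (the tips then 41 mm apart inside, 49 outside: tongs held, a praline free), 34 mm with the tips shut on the praline. Spring force per finger: 3 N at first, 8 N half way, 12 N shut; squeeze with 20 to 40 N
- tong_rest: low white open box that holds the tongs upright, fixed: outside 40 (x) x 94 (y) x 30 mm high, 5 mm walls and floor, so 30 x 84 mm inside; origin at the centre of its underside. The tongs stand on its 5 mm floor, their y along its y (either way round). Their origin must end within 16 mm of its centre
- praline: the single chocolate praline, an upright round piece 26 mm across, 22 mm high, 15 g, somewhere on the marble slab; origin at the centre of its underside, z up. Looks like the five in the box
- slab: round white marble slab, 100 mm across, 12 mm high, fixed; origin at the centre of its underside
- box: flat praline box without lid, fixed, 112 (x) x 160 (y) mm, rim only 8 mm high, floor 3 mm thick; 2 x 3 wells at 48 mm pitch (46 mm square) parted by ribs that stand 3 mm above the floor. Five wells hold fixed pralines of 26 mm diameter whose tops are 25 mm above the table; origin at the centre of the underside
- empty_well (a point): centre of the floor (3 mm above the table) of the empty well: the corner well on the robot's side (-x) and left (+y) of the box, at (-24, 48, 3) mm in the box frame; axes as the box. The two neighbour pralines lie 48 mm off along box +x and box -y
- drum (a joint): number drum in the counter, digits 0 to 9, 36 degrees (0.6283 rad) apart: the value is the shown number x 0.6283 rad, so 6 shows at 3.770. Each full press moves it on by exactly one; it clicks over near the bottom of the stroke and settles within 0.3 s; it turns forward only, and cannot be touched itself. At the start it shows 2, 3 or 4
- button (a joint): travel of the counter's button, m: 0 up, 0.011 fully down. It springs back by itself; it takes up to about 6 N to push down. The drum steps only if the button is pushed nearly to the bottom (over 10 mm) and then let come up fully
- button_top (a point): centre of the flat top of the round black button, 28 mm across, on top of the counter beside the window; 97 mm above the table when up; press straight down
- window (a point): centre of the framed window in the counter's top, 81 mm above the table, 52 mm from the button's axis; the black digit on the white drum below it is the number shown. Its upper edge points away from the robot (so it is upside down in a picture taken from beyond the table)
- counter: grey tally counter, fixed, 110 (x) x 120 (y) x 81 mm high; origin at the centre of its underside; button at (0, 30) mm and window at (0, -22) mm in its frame
- nut_bowl: bystander, to be left alone: open steel bowl, 110 mm across, 50 mm high; origin on its underside
- jar: bystander, to be left alone: closed jar with steel cap, 60 mm across, 90 mm high; origin on its underside
- spatula: bystander, to be left alone: spatula lying flat; origin on its underside
- brush: bystander, to be left alone: brush lying flat; origin on its underside
- cup: bystander, to be left alone: white cup, 64 mm across, 70 mm high; origin on its underside
- scraper: bystander, to be left alone: flat white plastic scraper plate, 100 x 120 x 6 mm; origin on its underside
Things that resemble listed ones, but are neither listed nor needed, are in the scene too. Several things look just like the slab: the one meant starts farthest to the robot's left.

How it is judged:
By the outcome, as a careful person would: the job done as asked, in the order asked, and still so for the second after the job is handed in, with the robot touching nothing.
It also fails if it takes over 64 s, if anything falls off the work surface, if the arm or the gripper's body presses on something with over 40 N, if the wrist force passes 120 N, or if a joint passes its speed limit or range.

## Working session

There is one attempt and no reset: what is moved stays moved. The work goes in short steps, Python scripts to look and compute and a tool call to move; the robot and the scene stay as the last step left them, time stands still between calls to the robot, and variables do not carry over. Pictures are saved under pics/ and viewed, at most 10 in all, crops included, and the job is handed in when it is done.

Besides the shell and the picture viewer there is one more tool, called after "Call:" as name(argument=value, ...) on one line, values as JSON. servo_tool: Moves the arm, as the interface text tells. Its arguments: {"type":"object","properties":{"commands":{"type":"array","items":{"type":"object","properties":{"dx":{"type":"number"},"dy":{"type":"number"},"dz":{"type":"number"},"spin":{"type":"number"}}}},"claw":{"type":"number"},"force":{"type":"number"}},"required":["commands"]}

```bash
mkdir -p pics
cat > h.py <<'E'
import numpy as np, cv2
from bench import bot
def ray(c,uv):
    K,D=np.array(c["K"]),np.array(c["D"])
    p=cv2.undistortPoints(np.array([[uv]],float),K,D)[0,0]
    d=np.array(c["rotation"]).reshape(3,3)@np.array([p[0],-p[1],-1]); return np.array(c["origin"]),d
def plane(c,uv,z):
    o,d=ray(c,uv); return o+d*(z-o[2])/d[2]
def proj(c,P):
    R=np.array(c["rotation"]).reshape(3,3); q=R.T@(np.array(P)-c["origin"]); q=q*[1,-1,-1]
    return cv2.projectPoints(q[None,None],np.zeros(3),np.zeros(3),np.array(c["K"]),np.array(c["D"]))[0].ravel()
E
python3 - <<'E'
from h import *
print(bot.grip_depth, bot.read_state())
for n in("scene","top"):
    c=bot.calibration(n); print(n,c["origin"],np.round(c["rotation"],3).tolist(),np.round(c["K"],0).tolist())
    cv2.imwrite(f"pics/{n}0.png",cv2.resize(bot.camera(n),None,fx=1.5,fy=1.5,interpolation=cv2.INTER_CUBIC))
    cv2
E
```

```text
0.0187 {'t': 0.0, 'joints': array([-1.36757966e+00,  4.91554524e-01,  1.55946280e+00, -2.19772839e-05,
        1.09170853e+00, -1.05599853e-01]), 'qvel': array([-0.00026541,  0.00155715, -0.00057781,  0.00104992,  0.00020128,
       -0.0003823 ]), 'joint_torque': array([-1.34465416e-03, -6.18451309e+01, -2.61588389e+01, -2.05917386e-04,
        4.01546858e-03, -1.50726459e-05]), 'tool_pos': array([ 0.18992641, -0.59519702,  0.23072628]), 'tool_rot': array([ 9.88101772e-01,  1.53800414e-01, -3.73808847e-05, -5.65449742e-04]), 'ft_force': array([-0.36247993,  0.31417725,  0.26262561]), 'torque': array([-0.02118804, -0.01661936,  0.0256686 ]), 'grip_force': 0.0, 'gripper_width': 0.9987706482241033}
scene [ 1.04839363 -0.22018588  0.89124708] [0.252, 0.162, 0.519, 0.8] [[386.0, 0.0, 253.0], [0.0, 386.0, 190.0], [0.0, 0.0, 1.0]]
top [0.42384654 0.03401612 1.07741269] [0.034, -0.05, -0.696, 0.715] [[360.0, 0.0, 250.0], [0.0, 360.0, 184.0], [0.0, 0.0, 1.0]]
```

View pics/top0.png

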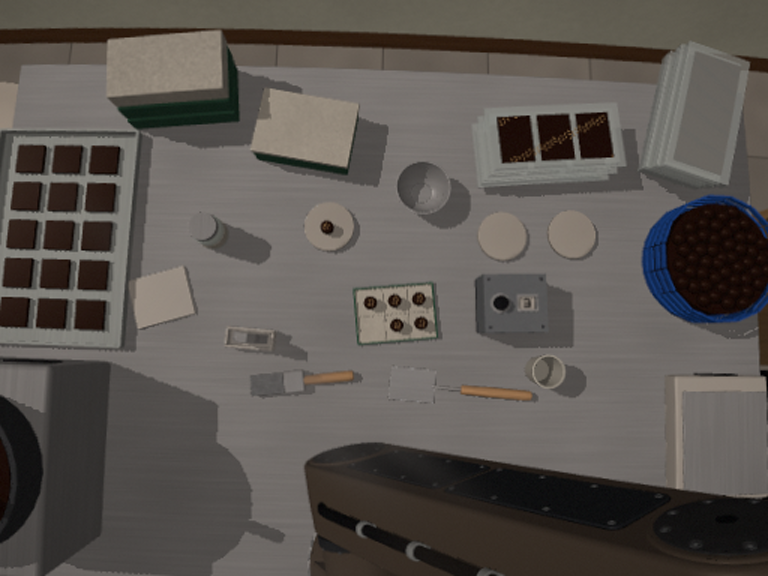

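View pics/scene0.png

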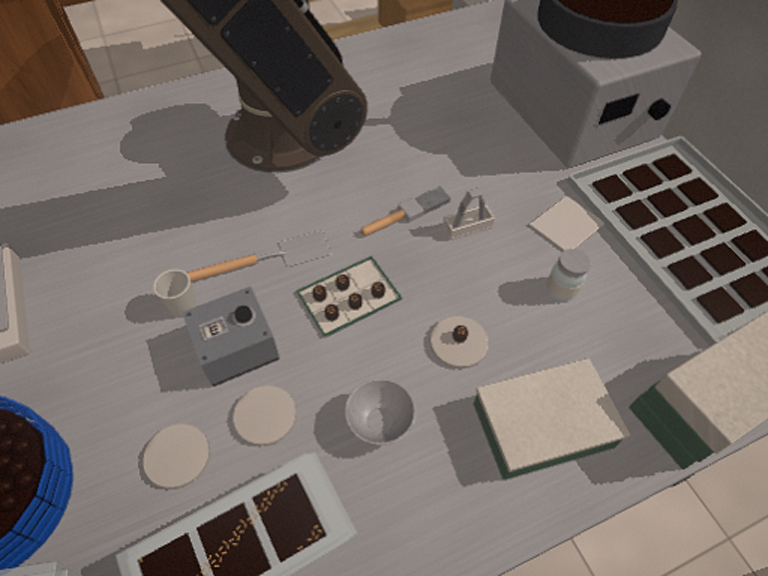

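The top view (1.5x) shows the rest with the tongs at (250,338), the slab with the praline at (328,227) and the box at (397,313), whose empty well is lower left at (371,328). The counter is at (512,303), with its button at (501,303) and window at (528,303). Look-alikes:
- **Slab:** discs at (330,227), (502,236) and (572,234). I choose the leftmost, which carries the praline.
- **Praline:** (327,227), the five in the box, and those in the trays and basket. I choose (327,227).

```bash
sed -i 's/np.array(c\["rotation"\]).reshape(3,3)/Rot.from_quat(c["rotation"]).as_matrix()/; 1a from scipy.spatial.transform import Rotation as Rot' h.py
python3 - <<'E'
from h import *
T=bot.calibration("top"); img=bot.camera("top"); cv2.imwrite("pics/t1.png",img)
S=bot.calibration("scene"); si=bot.camera("scene"); cv2.imwrite("pics/s1.png",si)
hsv=cv2.cvtColor(img,cv2.COLOR_BGR2HSV)
for n,uv,z in [("slab",(330,227),.012),("pral",(327,227),.034),("boxc",(397,313),.008),("well",(371,327),.003),("button",(501,303),.097),("win",(528,303),.081),("rest",(250,338),.03),("cup",(546,372),.07),("spat",(412,384),0),("brush",(280,384),.01),("jar",(210,228),.09),("bowl",(425,188),.05),("scr",(163,297),.006)]:
    p=plane(T,np.array(uv)/1.5,z); print(n,p.round(3),"scene px*1.5",(proj(S,p)*1.5).round())
# dark blobs
g=img.max(2)
m=((g<75)).astype(np.uint8); m[:, :]*=1
n,l,s,c=cv2.connectedComponentsWithStats(m)
for i in range(1,n):
    if 25<s[i,4]<300 and 200<c[i][0]<400 and 130<c[i][1]<240: print("dark",c[i].round(1),s[i], plane(T,c[i],.025).round(4))
# box green rim
gm=cv2.inRange(hsv,(40,40,20),(95,255,120)); gm[:180]=0;gm[240:]=0;gm[:,:225]=0;gm[:,300:]=0
pts=np.argwhere(gm)[:,::-1]; print(len(pts))
w=np.array([plane(T,p,.008)[:2] for p in pts])*1000
r=cv2.minAreaRect(w.astype(np.float32)); print("box",r)
a=img[190:260,140:200]; b=si[110:165,285:340]
cv2.imwrite("pics/c1.png",np.hstack([cv2.resize(a,(400,466),interpolation=2),cv2.resize(b,(400,466),interpolation=2)]))
E
```

```text
slab [0.648 0.106 0.012] scene px*1.5 [456. 339.]
pral [0.643 0.11  0.034] scene px*1.5 [458. 330.]
boxc [ 0.48  -0.032  0.008] scene px*1.5 [346. 294.]
well [0.451 0.018 0.003] scene px*1.5 [365. 275.]
button [ 0.498 -0.217  0.097] scene px*1.5 [242. 310.]
win [ 0.501 -0.273  0.081] scene px*1.5 [212. 329.]
rest [0.422 0.251 0.03 ] scene px*1.5 [467. 217.]
cup [ 0.373 -0.31   0.07 ] scene px*1.5 [173. 281.]
spat [ 0.341 -0.065  0.   ] scene px*1.5 [304. 248.]
brush [0.335 0.192 0.01 ] scene px*1.5 [421. 203.]
jar [0.623 0.324 0.09 ] scene px*1.5 [565. 261.]
bowl [ 0.724 -0.08   0.05 ] scene px*1.5 [376. 409.]
scr [0.498 0.435 0.006] scene px*1.5 [564. 223.]
dark [217.8 151.3] [214 147   9   9  59] [0.6453 0.1117 0.025 ]
dark [319.6 203.3] [317 184   7  39 213] [ 0.4988 -0.193   0.025 ]
dark [289.7 207.7] [288 189   4  37  43] [ 0.4835 -0.1046  0.025 ]
dark [278.7 198.9] [275 195   9   9  59] [ 0.5086 -0.072   0.025 ]
dark [262.7 200.1] [259 196   9   9  56] [ 0.5037 -0.025   0.025 ]
dark [335.6 202.4] [329 197  14  12 118] [ 0.5026 -0.2407  0.025 ]
dark [246.5 201.3] [243 198   8   8  51] [0.4988 0.0224 0.025 ]
dark [280.2 215.1] [276 211   9   9  56] [ 0.4614 -0.0771  0.025 ]
dark [264.1 216.4] [260 213   9   8  54] [ 0.4562 -0.0301  0.025 ]
101
box ((480.24371337890625, -28.06713104248047), (110.58223724365234, 159.5336456298828), 6.26593542098999)
```

View pics/c1.png

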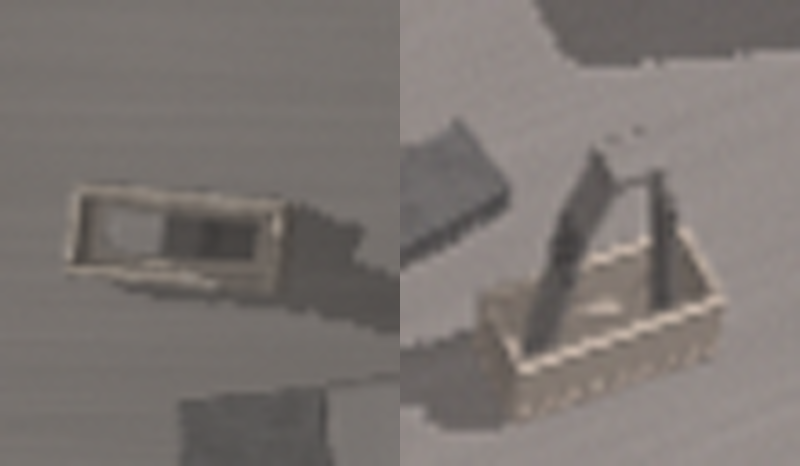

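The crop shows the rest as a white frame with the tongs upright in it (top-view crop about (70–290,190–290)); the bridge is slightly left of centre. Next I get the rest's pose and the wrist camera's offset.

```bash
cat >> h.py <<'E'
def go(p,yaw=None):
    s=bot.read_state(); R=Rot.from_quat(s["tool_rot"]).as_matrix()
    psi=np.arctan2(R[1,0],R[0,0]); d=R.T@(np.array(p)-s["tool_pos"])*1000
    sp=0 if yaw is None else -((yaw-psi+np.pi)%(2*np.pi)-np.pi)
    print("t",round(s["t"],2),"pos",s["tool_pos"].round(4),"psi",round(psi,4),"-> d",d.round(1),"spin",round(sp,4))
E
python3 - <<'E'
from h import *
T=bot.calibration("top"); img=cv2.imread("pics/t1.png")
hsv=cv2.cvtColor(img,cv2.COLOR_BGR2HSV)
print(hsv[225,152:188].tolist()[::3], img[215,160])
g=cv2.cvtColor(img,cv2.COLOR_BGR2GRAY); 
crop=g[210:240,143:190]; m=(crop>np.median(crop)+12).astype(np.uint8)
n,l,s,c=cv2.connectedComponentsWithStats(m); k=1+np.argmax(s[1:,4]); pts=np.argwhere(l==k)[:,::-1]+[143,210]
w=np.array([plane(T,p,.03)[:2] for p in pts])*1000
print("rest",cv2.minAreaRect(w.astype(np.float32)),len(pts))
c=bot.calibration("wrist"); s=bot.read_state(); R=Rot.from_quat(s["tool_rot"]).as_matrix()
print("cam in tool",R.T@(np.array(c["origin"])-s["tool_pos"]), "view dir",R.T@(Rot.from_quat(c["rotation"]).as_matrix()@[0,0,-1]),np.array(c["K"])[0])
go([.5,-.25,.231],0);go([.44,.24,.231],0)
E
```

```text
[[15, 26, 79], [12, 24, 106], [10, 19, 121], [11, 17, 120], [13, 18, 97], [13, 22, 81], [10, 21, 72], [12, 18, 69], [12, 18, 71], [14, 31, 106], [15, 33, 94], [10, 18, 85]] [111 115 119]
rest ((439.958984375, 292.38165283203125), (9.731813430786133, 23.11263656616211), 35.62183380126953) 13
cam in tool [ 0.07610467 -0.00087244 -0.1425254 ] view dir [-3.03322908e-01  4.46828640e-04  9.52887724e-01] [324.96673891   0.         257.62278999]
t 0.2 pos [ 0.1899 -0.5953  0.231 ] psi 0.3088 -> d [ 4.003e+02 -2.348e+02  1.000e-01] spin 0.3088
t 0.2 pos [ 0.1899 -0.5953  0.231 ] psi 0.3088 -> d [ 4.921e+02 -7.198e+02  4.000e-01] spin 0.3088
```

Call:
servo_tool(commands=[{"dx":400,"dy":-235,"dz":-20,"spin":0.3},{"dx":400,"dy":-235,"dz":-20,"spin":0.3},{"dx":400,"dy":-235,"dz":-20,"spin":0.3},{"dx":400,"dy":-235,"dz":-20,"spin":0.3},{"dx":400,"dy":-235,"dz":-20,"spin":0.3},{"dx":400,"dy":-235,"dz":-20,"spin":0.3},{"dx":400,"dy":-235,"dz":-20,"spin":0.3},{"dx":400,"dy":-235,"dz":-20,"spin":0.3},{"dx":400,"dy":-235,"dz":-20,"spin":0.3},{"dx":492,"dy":-720,"dz":0,"spin":0.3},{"dx":492,"dy":-720,"dz":0,"spin":0.3},{"dx":492,"dy":-720,"dz":0,"spin":0.3},{"dx":492,"dy":-720,"dz":0,"spin":0.3},{"dx":492,"dy":-720,"dz":0,"spin":0.3},{"dx":492,"dy":-720,"dz":0,"spin":0.3},{"dx":492,"dy":-720,"dz":0,"spin":0.3},{"dx":492,"dy":-720,"dz":0,"spin":0.3},{"dx":492,"dy":-720,"dz":0,"spin":0.3},{"dx":492,"dy":-720,"dz":0,"spin":0.3},{"dx":492,"dy":-720,"dz":0,"spin":0.3}])

```text
t: 2.2
tool_pos: [0.4388, 0.2443, 0.2309]
tool_rot: [1.0, 0.007, -0.0, -0.0]
ft_force: [-0.9, -0.3, -0.1]
gripper_width: 0.999
grip_force: 0.0
```

Run:
```python
from h import *
s=bot.read_state(); print(s["tool_pos"],s["joints"].round(2)); img=bot.camera("wrist"); c=bot.calibration("wrist"); np.save("w1.npy",np.r_[c["origin"],c["rotation"]]); cv2.imwrite("pics/w1.png",img)
```

```text
[0.43880633 0.24427017 0.23094064] [0.38 0.32 1.85 0.   0.97 1.93]
```

View pics/w1.png

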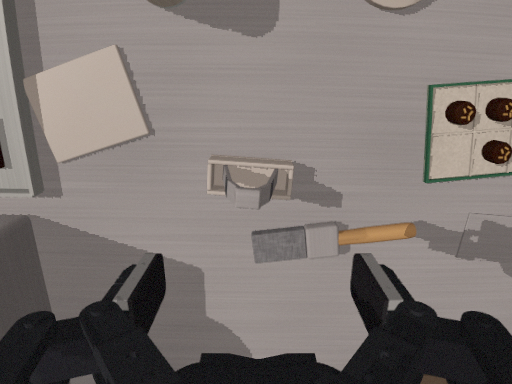

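The wrist view shows the rest's rim with corners near (208,156), (294,160), (291,200) and (207,194). The tongs' bridge plate is at about (236–262,188–208), and the box is on the right.

Run:
```python
from h import *
img=cv2.imread("pics/w1.png"); c=bot.calibration("wrist"); a=np.load("w1.npy"); c["origin"]=a[:3]; c["rotation"]=a[3:]
P=np.array([plane(c,p,.03) for p in [(208,156),(294,160),(291,200),(207,194)]]); print(P.round(4)); 
print("centre",P.mean(0)); e=P[0]-P[1]; print("L",np.hypot(*e[:2]),"ydir yaw",np.arctan2(-e[0],e[1]))
for p in [(236,188),(262,189),(260,208),(236,207)]: print("bridge",plane(c,p,.102).round(4))
cv2.imwrite("pics/w1c.png",cv2.resize(img[145:215,195:305],None,fx=7,fy=7,interpolation=cv2.INTER_CUBIC))
```

```text
[[0.4479 0.2962 0.03  ]
 [0.4448 0.2039 0.03  ]
 [0.3994 0.2051 0.03  ]
 [0.4051 0.2987 0.03  ]]
centre [0.42429411 0.25094641 0.03      ]
L 0.09236839565368724 ydir yaw -0.0340514096511638
bridge [0.434  0.2617 0.102 ]
bridge [0.4334 0.239  0.102 ]
bridge [0.4158 0.2405 0.102 ]
bridge [0.4164 0.2618 0.102 ]
```

View pics/w1c.png

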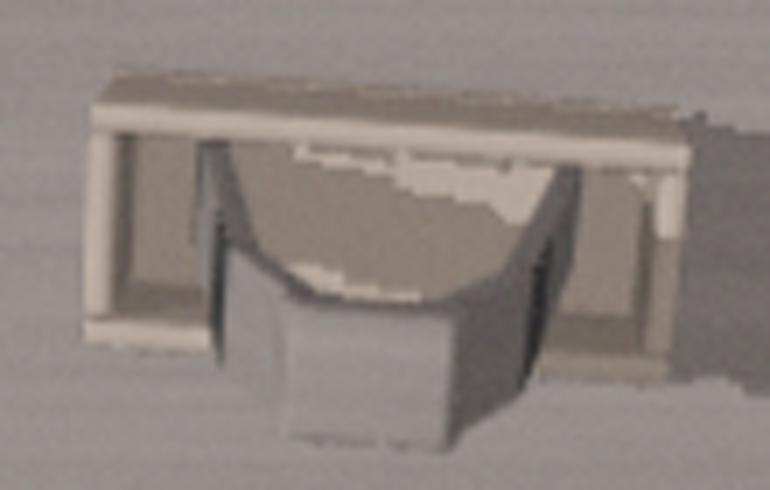

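The crop shows the rest's rim corners at crop pixels (95,105), (690,148), (668,380) and (85,345), and the bridge top at (292,300), (455,310), (447,448) and (290,438).

Run:
```python
from h import *
c=bot.calibration("wrist"); a=np.load("w1.npy"); c["origin"]=a[:3]; c["rotation"]=a[3:]
for Q,z in (([(95,105),(690,148),(668,380),(85,345)],.03),([(292,300),(455,310),(447,448),(290,438)],.102)):
    P=np.array([plane(c,(x/7+195,y/7+145),z) for x,y in Q]); e=P[0]-P[1]+P[3]-P[2]; f=P[0]-P[3]
    print(P.mean(0).round(4),"L",np.hypot(*e[:2])/2,np.hypot(*f[:2]),"yaw",np.arctan2(-e[0],e[1]))
b=P.mean(0); go([b[0],b[1],.044],np.arctan2(-e[0],e[1]))
```

```text
[0.4216 0.251  0.03  ] L 0.09234882731128045 0.038838786828921716 yaw -0.05500838527879826
[0.4245 0.2512 0.102 ] L 0.020154577395475316 0.01827921873278972 yaw -0.052376192280789456
t 2.25 pos [0.4391 0.2427 0.2309] psi 0.0131 -> d [-14.4  -8.7 186.9] spin 0.0655
```

Call:
servo_tool(commands=[{"dx":-14.5,"dy":-8.5,"dz":30,"spin":0.066},{"dx":-14.5,"dy":-8.5,"dz":80,"spin":0.066},{"dx":-14.5,"dy":-8.5,"dz":125,"spin":0.066},{"dx":-14.5,"dy":-8.5,"dz":160,"spin":0.066},{"dx":-14.5,"dy":-8.5,"dz":180,"spin":0.066},{"dx":-14.5,"dy":-8.5,"dz":188,"spin":0.066},{"dx":-14.5,"dy":-8.5,"dz":188,"spin":0.066},{"dx":-14.5,"dy":-8.5,"dz":188,"spin":0.066}])

```text
t: 3.05
tool_pos: [0.4259, 0.2481, 0.0442]
tool_rot: [1.0, -0.029, 0.001, -0.0]
ft_force: [0.2, 0.2, 0.1]
gripper_width: 1.0
grip_force: 0.0
```

Call:
servo_tool(commands=[{"dx":0},{"dx":0},{"dx":0},{"dx":0},{"dx":0},{"dx":0}], claw=0.459, force=30)

```text
schema error: expected keys dx, dy, dz, spin
```

Run:
```python
from h import *
s=bot.read_state(); print(s["gripper_width"],s["grip_force"],s["tool_pos"]); go([.43,.23,.16],-.053); go([.643,.112,.16],.0);go([.643,.112,.085],.0)
cv2.imwrite("pics/w2.png",bot.camera("wrist"))
```

```text
0.9997132237894281 0.0 [0.42588795 0.24812351 0.04415722]
t 3.05 pos [0.4259 0.2481 0.0442] psi -0.0578 -> d [   5.3   17.8 -115.8] spin -0.0048
t 3.05 pos [0.4259 0.2481 0.0442] psi -0.0578 -> d [ 224.7  123.3 -115.6] spin -0.0578
t 3.05 pos [0.4259 0.2481 0.0442] psi -0.0578 -> d [224.7 123.3 -40.6] spin -0.0578
```

View pics/w2.png

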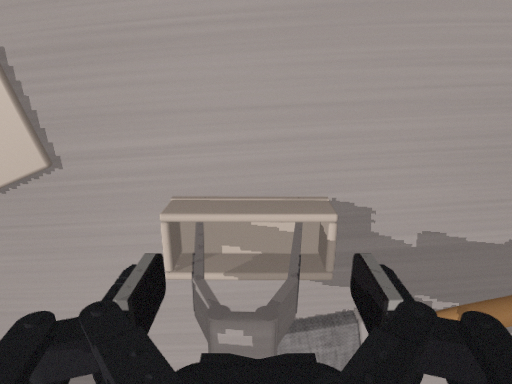

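The gripper straddles the tongs, but the arms (192–300, centre about 246) sit some 12 px left of the finger midline (about 258). I shift about 3 mm to +y and close.

Call:
servo_tool(commands=[{"dx":-1,"dy":-3,"dz":1,"spin":0},{"dx":-1,"dy":-3,"dz":1,"spin":0},{"dx":-1,"dy":-3,"dz":1,"spin":0}])

```text
t: 3.4
tool_pos: [0.4246, 0.2517, 0.0427]
tool_rot: [1.0, -0.028, 0.0, -0.0]
ft_force: [-0.4, 0.1, 0.4]
gripper_width: 1.0
grip_force: 0.0
```

Call:
servo_tool(commands=[{"dx":0,"dy":0,"dz":0,"spin":0},{"dx":0,"dy":0,"dz":0,"spin":0},{"dx":0,"dy":0,"dz":0,"spin":0},{"dx":0,"dy":0,"dz":0,"spin":0},{"dx":0,"dy":0,"dz":0,"spin":0},{"dx":0,"dy":0,"dz":0,"spin":0},{"dx":0,"dy":0,"dz":0,"spin":0}], claw=0.455, force=30)

```text
t: 4.1
tool_pos: [0.4252, 0.2518, 0.0429]
tool_rot: [1.0, -0.029, 0.001, -0.0]
ft_force: [1.2, 1.8, 9.0]
gripper_width: 0.454
grip_force: 5.1
```

Call:
servo_tool(commands=[{"dx":0,"dy":0,"dz":-15,"spin":0},{"dx":0,"dy":0,"dz":-40,"spin":0},{"dx":0,"dy":0,"dz":-80,"spin":0},{"dx":0,"dy":0,"dz":-110,"spin":0},{"dx":30,"dy":17,"dz":-110,"spin":-0.03},{"dx":65,"dy":36,"dz":-110,"spin":-0.06},{"dx":105,"dy":59,"dz":-110,"spin":-0.09},{"dx":145,"dy":81,"dz":-110,"spin":-0.12},{"dx":185,"dy":104,"dz":-100,"spin":-0.15},{"dx":215,"dy":120,"dz":-85,"spin":-0.16},{"dx":227,"dy":127,"dz":-70,"spin":-0.16},{"dx":227,"dy":127,"dz":-60,"spin":-0.16},{"dx":227,"dy":127,"dz":-60,"spin":-0.16},{"dx":227,"dy":127,"dz":-60,"spin":-0.16}])

```text
t: 5.5
tool_pos: [0.6431, 0.1123, 0.1025]
tool_rot: [0.999, 0.052, -0.0, 0.0]
ft_force: [0.2, -1.1, -0.6]
gripper_width: 0.453
grip_force: 4.9
```

Run:
```python
from h import *
s=bot.read_state(); print(s["gripper_width"],s["grip_force"],s["tool_pos"],s["ft_force"]);c=bot.calibration("wrist"); np.save("w3.npy",np.r_[c["origin"],c["rotation"]])
w=bot.camera("wrist"); cv2.imwrite("pics/w3raw.png",w); S=bot.camera("scene"); cv2.imwrite("pics/s3raw.png",S); cv2.imwrite("pics/t3raw.png",bot.camera("top"))
cr=S[120:270,220:400]
cv2.imwrite("pics/w3.png",np.hstack([cv2.resize(w[150:384,110:400],(440,355)),cv2.resize(cr,(355*180//150-70,355))]))
```

```text
0.45333953898959994 4.8580877245694865 [0.64311975 0.11234277 0.10252464] [ 0.1827793  -1.09192462 -0.58400806]
```

View pics/w3.png

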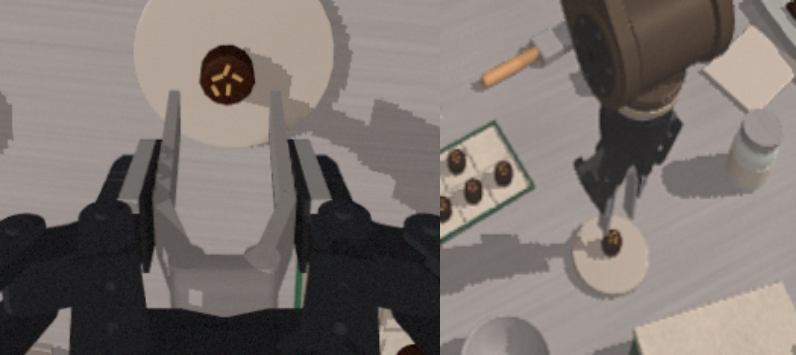

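The wrist view shows the tongs held straight with their tips at crop (174,95) and (277,95). The praline is at crop (227,75) on the slab.

Run:
```python
from h import *
img=cv2.imread("pics/w3raw.png"); c=bot.calibration("wrist"); a=np.load("w3.npy"); c["origin"]=a[:3]; c["rotation"]=a[3:]
hsv=cv2.cvtColor(img,cv2.COLOR_BGR2HSV); m=((img.max(2)<95)).astype(np.uint8); m=cv2.morphologyEx(m,cv2.MORPH_OPEN,np.ones((3,3)))
roi=np.zeros_like(m); roi[172:224,236:284]=1; m=cv2.morphologyEx(m*roi,cv2.MORPH_CLOSE,np.ones((5,5)))
n,l,s,ce=cv2.connectedComponentsWithStats(m); k=1+np.argmax(s[1:,4]); print(s[k],ce[k])
print("pral mid",plane(c,ce[k],.023).round(4))
st=bot.read_state(); R=Rot.from_quat(st["tool_rot"]).as_matrix(); zt=st["tool_pos"][2]-.0379
for p in [(174,95),(277,95)]:
    q=plane(c,(110+p[0]*.659,150+p[1]*.659),zt); print("tip",q.round(4),(R.T@(q-st["tool_pos"])).round(4))
q=plane(c,ce[k],.023); go([q[0],q[1],.0595])
Tc=bot.calibration("top"); t=cv2.imread("pics/t3raw.png");
```

```text
[ 242  180   36   39 1127] [259.44720497 198.95829636]
pral mid [0.6449 0.1116 0.023 ]
tip [0.6484 0.1329 0.0654] [ 0.0068 -0.02    0.0379]
tip [0.6525 0.093  0.0654] [0.0068 0.0202 0.0379]
t 5.65 pos [0.6437 0.1124 0.1033] psi 0.1037 -> d [ 1.1  0.9 43.8] spin 0
```

Call:
servo_tool(commands=[{"dx":3,"dy":1,"dz":0,"spin":0},{"dx":3,"dy":1,"dz":10,"spin":0},{"dx":3,"dy":1,"dz":25,"spin":0},{"dx":3,"dy":1,"dz":38,"spin":0},{"dx":3,"dy":1,"dz":44,"spin":0},{"dx":3,"dy":1,"dz":44,"spin":0},{"dx":3,"dy":1,"dz":44,"spin":0}])

```text
t: 6.35
tool_pos: [0.647, 0.1109, 0.0581]
tool_rot: [0.999, 0.051, -0.0, 0.0]
ft_force: [-1.3, -0.4, -0.5]
gripper_width: 0.456
grip_force: 4.9
```

Call:
servo_tool(commands=[{"dx":0,"dy":0,"dz":0,"spin":0},{"dx":0,"dy":0,"dz":0,"spin":0},{"dx":0,"dy":0,"dz":0,"spin":0},{"dx":0,"dy":0,"dz":0,"spin":0},{"dx":0,"dy":0,"dz":0,"spin":0},{"dx":0,"dy":0,"dz":0,"spin":0}], claw=0.37, force=25)

```text
t: 6.95
tool_pos: [0.647, 0.111, 0.0585]
tool_rot: [0.999, 0.051, 0.0, 0.0]
ft_force: [-0.3, -0.3, 1.4]
gripper_width: 0.395
grip_force: 27.6
```

Run:
```python
from h import *
s=bot.read_state(); print(s["gripper_width"],s["grip_force"],s["tool_pos"],s["ft_force"])
w=bot.camera("wrist"); cv2.imwrite("pics/w4.png",cv2.resize(w[150:384,110:400],(440,355)))
go([.451,.0175,.13],.103)
```

```text
0.3949802911734148 27.600193032994866 [0.64699972 0.11098842 0.05848317] [-0.29504211 -0.26058532  1.43334207]
t 7.0 pos [0.647  0.111  0.0585] psi 0.1028 -> d [-204.6   72.9  -71.6] spin -0.0002
```

View pics/w4.png

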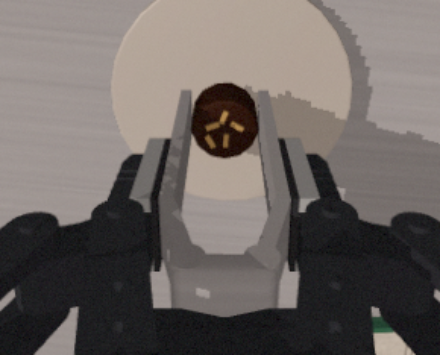

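The praline is between the tips at crop (225,120), held at the expected 34 mm width. Next I lift and carry it to the well.

Call:
servo_tool(commands=[{"dx":0,"dy":0,"dz":-8,"spin":0},{"dx":0,"dy":0,"dz":-25,"spin":0},{"dx":0,"dy":0,"dz":-45,"spin":0},{"dx":-15,"dy":5,"dz":-55,"spin":0},{"dx":-45,"dy":16,"dz":-55,"spin":0},{"dx":-80,"dy":29,"dz":-55,"spin":0},{"dx":-115,"dy":42,"dz":-55,"spin":0},{"dx":-150,"dy":55,"dz":-55,"spin":0},{"dx":-180,"dy":66,"dz":-50,"spin":0},{"dx":-197,"dy":72,"dz":-40,"spin":0},{"dx":-203,"dy":73.5,"dz":-35,"spin":0},{"dx":-203,"dy":73.5,"dz":-35,"spin":0},{"dx":-203,"dy":73.5,"dz":-35,"spin":0}])

```text
t: 8.3
tool_pos: [0.4537, 0.0172, 0.0936]
tool_rot: [0.999, 0.051, 0.001, 0.0]
ft_force: [-0.1, -0.2, -0.6]
gripper_width: 0.394
grip_force: 27.5
```

Run:
```python
from h import *
s=bot.read_state(); print(s["gripper_width"],s["grip_force"],s["tool_pos"],s["ft_force"])
w=bot.camera("wrist"); cv2.imwrite("pics/w5.png",cv2.resize(w[150:384,110:400],None,fx=2,fy=2))
c=bot.calibration("wrist")
q=[(p-np.array([110,150]))*2 for p in (proj(c,x) for x in [(.451,.0175,.003),(.4988,.0224,.025),(.4562,-.0301,.025)])]; print(np.round(q))
go([.453,.017,.0495],.103)
```

```text
0.3942532828977702 27.49026191420853 [0.45371018 0.01718976 0.09357046] [-0.07888868 -0.20485229 -0.60940167]
[[295. 100.]
 [295. -19.]
 [433. 119.]]
t 8.35 pos [0.4537 0.0173 0.0936] psi 0.1032 -> d [-0.8  0.2 44.1] spin 0.0002
```

View pics/w5.png

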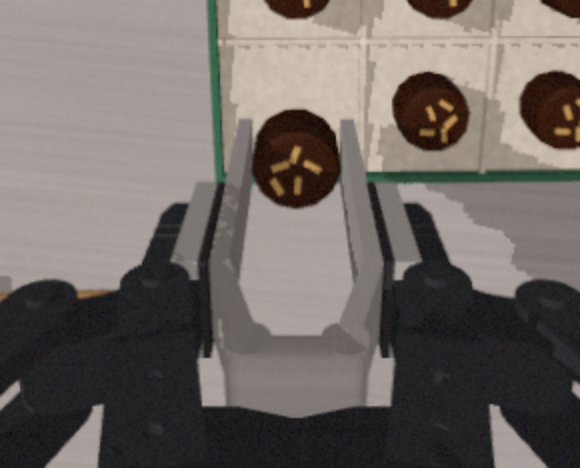

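The praline is held upright above the empty well; its floor spans about x 225–362 and y 42–178, and my projected centre is (295,100). I lower it.

Call:
servo_tool(commands=[{"dx":-0.5,"dy":0,"dz":15,"spin":0},{"dx":-0.5,"dy":0,"dz":28,"spin":0},{"dx":-0.5,"dy":0,"dz":37,"spin":0},{"dx":-0.5,"dy":0,"dz":40,"spin":0},{"dx":-0.5,"dy":0,"dz":42,"spin":0},{"dx":-0.5,"dy":0,"dz":42,"spin":0},{"dx":-0.5,"dy":0,"dz":42,"spin":0}])

```text
t: 9.05
tool_pos: [0.4523, 0.017, 0.0516]
tool_rot: [0.999, 0.051, 0.0, 0.0]
ft_force: [-0.6, -0.2, -0.4]
gripper_width: 0.388
grip_force: 27.5
```

Call:
servo_tool(commands=[{"dx":0,"dy":0,"dz":1,"spin":0},{"dx":0,"dy":0,"dz":1,"spin":0},{"dx":0,"dy":0,"dz":1,"spin":0}])

```text
t: 9.35
tool_pos: [0.4521, 0.017, 0.0504]
tool_rot: [0.999, 0.051, 0.0, 0.0]
ft_force: [-0.7, -0.2, -1.1]
gripper_width: 0.389
grip_force: 27.5
```

Call:
servo_tool(commands=[{"dx":0,"dy":0,"dz":1,"spin":0},{"dx":0,"dy":0,"dz":1,"spin":0},{"dx":0,"dy":0,"dz":1,"spin":0}])

```text
t: 9.65
tool_pos: [0.4521, 0.017, 0.0493]
tool_rot: [0.999, 0.051, 0.0, 0.0]
ft_force: [0.9, 0.3, 0.0]
gripper_width: 0.387
grip_force: 27.6
```

Call:
servo_tool(commands=[{"dx":0,"dy":0,"dz":0.7,"spin":0},{"dx":0,"dy":0,"dz":0.7,"spin":0},{"dx":0,"dy":0,"dz":0.7,"spin":0}])

```text
t: 9.95
tool_pos: [0.4522, 0.017, 0.0487]
tool_rot: [0.999, 0.051, 0.0, 0.0]
ft_force: [0.0, 0.9, 4.0]
gripper_width: 0.39
grip_force: 28.0
```

Call:
servo_tool(commands=[{"dx":0,"dy":0,"dz":0,"spin":0},{"dx":0,"dy":0,"dz":0,"spin":0},{"dx":0,"dy":0,"dz":0,"spin":0}], claw=0.42)

```text
t: 10.25
tool_pos: [0.4519, 0.017, 0.0484]
tool_rot: [0.999, 0.051, -0.0, 0.0]
ft_force: [-0.0, 0.0, -0.7]
gripper_width: 0.419
grip_force: 5.8
```

Call:
servo_tool(commands=[{"dx":0,"dy":0,"dz":0,"spin":0},{"dx":0,"dy":0,"dz":0,"spin":0},{"dx":0,"dy":0,"dz":0,"spin":0},{"dx":0,"dy":0,"dz":0,"spin":0}], claw=0.455)

```text
t: 10.65
tool_pos: [0.4521, 0.017, 0.0486]
tool_rot: [0.999, 0.051, -0.0, 0.0]
ft_force: [-0.2, 0.1, -1.4]
gripper_width: 0.456
grip_force: 4.9
```

Call:
servo_tool(commands=[{"dx":0,"dy":0,"dz":-5,"spin":0},{"dx":0,"dy":0,"dz":-15,"spin":0},{"dx":0,"dy":0,"dz":-35,"spin":0},{"dx":0,"dy":0,"dz":-65,"spin":0},{"dx":0,"dy":0,"dz":-90,"spin":0},{"dx":0,"dy":0,"dz":-90,"spin":0}])

```text
t: 11.25
tool_pos: [0.4532, 0.0169, 0.1419]
tool_rot: [0.999, 0.051, 0.003, 0.001]
ft_force: [0.4, 0.6, -1.2]
gripper_width: 0.457
grip_force: 4.9
```

Run:
```python
from h import *
c=bot.calibration("wrist");w=bot.camera("wrist"); S=bot.camera("scene")
cv2.imwrite("pics/w6.png",np.hstack([w[100:384,100:460],cv2.resize(S[165:230,190:275],(372,284))]))
# praline in top view & wrist
m=((w.max(2)<85)).astype(np.uint8); n,l,s,ce=cv2.connectedComponentsWithStats(m)
for i in range(1,n):
    if 300<s[i,4]<2500: print(s[i],plane(c,ce[i],.015).round(4))
go([.4245,.251,.155],-.053);go([.4245,.251,.0429],-.053)
```

```text
[474  95  36 119 730] [ 0.5025 -0.182   0.015 ]
[243 115  31  32 658] [0.4985 0.0219 0.015 ]
[300 115  33  32 699] [ 0.5036 -0.0253  0.015 ]
[356 115  36  32 740] [ 0.509  -0.0726  0.015 ]
[298 171  32  32 672] [ 0.4565 -0.0306  0.015 ]
[352 171  33  31 702] [ 0.4618 -0.078   0.015 ]
[243 172  30  32 640] [0.4508 0.0168 0.015 ]
t 11.35 pos [0.4521 0.017  0.1392] psi 0.1028 -> d [  -3.4 -235.6  -15.9] spin 0.1558
t 11.35 pos [0.4521 0.017  0.1392] psi 0.1028 -> d [  -3.6 -235.6   96.2] spin 0.1558
```

View pics/w6.png

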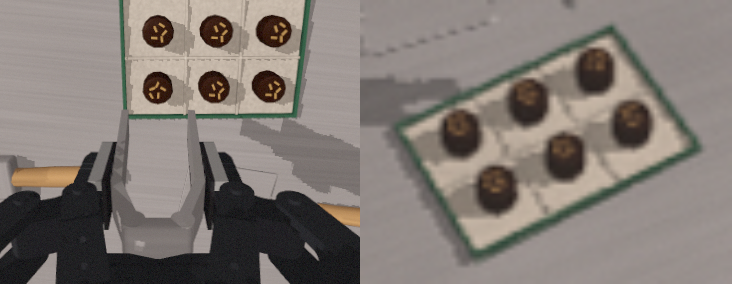

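The praline stands upright in the well at (0.451, 0.017), matching the target, and the other pralines are undisturbed. I bring the tongs back above the rest.

Call:
servo_tool(commands=[{"dx":-1,"dy":-20,"dz":-5,"spin":0.03},{"dx":-2,"dy":-55,"dz":-10,"spin":0.06},{"dx":-3,"dy":-95,"dz":-10,"spin":0.09},{"dx":-4,"dy":-140,"dz":-10,"spin":0.12},{"dx":-4.5,"dy":-180,"dz":-5,"spin":0.15},{"dx":-4.5,"dy":-215,"dz":0,"spin":0.156},{"dx":-4.5,"dy":-232,"dz":15,"spin":0.156},{"dx":-4.5,"dy":-236,"dz":35,"spin":0.156},{"dx":-4.5,"dy":-236,"dz":50,"spin":0.156},{"dx":-4.5,"dy":-236,"dz":55,"spin":0.156},{"dx":-4.5,"dy":-236,"dz":55,"spin":0.156},{"dx":-4.5,"dy":-236,"dz":55,"spin":0.156}])

```text
t: 12.55
tool_pos: [0.4235, 0.2511, 0.0837]
tool_rot: [1.0, -0.027, -0.0, 0.0]
ft_force: [0.3, -0.1, -0.5]
gripper_width: 0.46
grip_force: 4.9
```

Run:
```python
from h import *
go([.4235,.2515,.0435],-.055)
```

```text
t 12.55 pos [0.4235 0.2511 0.0837] psi -0.0535 -> d [ 0.  -0.4 40.2] spin 0.0015
```

Call:
servo_tool(commands=[{"dx":0,"dy":0,"dz":12,"spin":0},{"dx":0,"dy":0,"dz":25,"spin":0},{"dx":0,"dy":0,"dz":33,"spin":0},{"dx":0,"dy":0,"dz":37,"spin":0},{"dx":0,"dy":0,"dz":39,"spin":0},{"dx":0,"dy":0,"dz":40,"spin":0},{"dx":0,"dy":0,"dz":40,"spin":0}])

```text
t: 13.25
tool_pos: [0.4235, 0.2513, 0.0437]
tool_rot: [1.0, -0.027, 0.0, -0.0]
ft_force: [0.4, 0.1, -1.3]
gripper_width: 0.456
grip_force: 4.9
```

Call:
servo_tool(commands=[{"dx":0,"dy":0,"dz":1,"spin":0},{"dx":0,"dy":0,"dz":1,"spin":0},{"dx":0,"dy":0,"dz":1,"spin":0}])

```text
t: 13.55
tool_pos: [0.4237, 0.2514, 0.043]
tool_rot: [1.0, -0.027, 0.001, -0.0]
ft_force: [-0.2, -0.9, 4.7]
gripper_width: 0.454
grip_force: 5.3
```

Call:
servo_tool(commands=[{"dx":0,"dy":0,"dz":0,"spin":0},{"dx":0,"dy":0,"dz":0,"spin":0},{"dx":0,"dy":0,"dz":0,"spin":0},{"dx":0,"dy":0,"dz":0,"spin":0}], claw=0.5)

```text
t: 13.95
tool_pos: [0.4235, 0.2513, 0.0426]
tool_rot: [1.0, -0.027, 0.0, -0.0]
ft_force: [0.8, 0.1, 2.6]
gripper_width: 0.5
grip_force: 3.1
```

Call:
servo_tool(commands=[{"dx":0,"dy":0,"dz":0,"spin":0},{"dx":0,"dy":0,"dz":0,"spin":0},{"dx":0,"dy":0,"dz":0,"spin":0},{"dx":0,"dy":0,"dz":0,"spin":0},{"dx":0,"dy":0,"dz":0,"spin":0}], claw=0.9)

```text
t: 14.45
tool_pos: [0.4233, 0.2513, 0.0425]
tool_rot: [1.0, -0.027, -0.0, 0.0]
ft_force: [0.7, -0.5, -0.7]
gripper_width: 0.902
grip_force: 0.0
```

Call:
servo_tool(commands=[{"dx":0,"dy":0,"dz":-15,"spin":0},{"dx":0,"dy":0,"dz":-40,"spin":0},{"dx":0,"dy":0,"dz":-80,"spin":0},{"dx":0,"dy":0,"dz":-125,"spin":0},{"dx":0,"dy":0,"dz":-165,"spin":0},{"dx":0,"dy":0,"dz":-165,"spin":0},{"dx":0,"dy":0,"dz":-165,"spin":0}])

```text
t: 15.15
tool_pos: [0.4233, 0.2513, 0.208]
tool_rot: [1.0, -0.027, 0.001, -0.0]
ft_force: [-0.3, -0.7, -0.4]
gripper_width: 0.898
grip_force: 0.0
```

Run:
```python
from h import *
s=bot.read_state(); c=bot.calibration("wrist"); w=bot.camera("wrist"); cv2.imwrite("pics/w7.png",w)
for p in [(.4216,.251,.03),(.4245,.251,.102)]: print(proj(c,p).round(1))
# tongs check: edges near bridge, by brightness of the bridge relative to w1
g=cv2.cvtColor(w,cv2.COLOR_BGR2GRAY); u,v=proj(c,(.4225,.2512,.102)).round().astype(int)
hsv=cv2.cvtColor(w,cv2.COLOR_BGR2HSV); print("px at bridge",hsv[v,u],"w1 bridge",cv2.cvtColor(cv2.imread('pics/w1.png'),cv2.COLOR_BGR2HSV)[198,248])
# low saturation grey steel mask
m=((hsv[...,1]<14)&(hsv[...,2]>70)).astype(np.uint8); m=cv2.morphologyEx(m,cv2.MORPH_OPEN,np.ones((3,3)))
n,l,st,ce=cv2.connectedComponentsWithStats(m)
for i in range(1,n):
    if abs(ce[i][0]-u)<60 and abs(ce[i][1]-v)<60 and st[i,4]>40: print(st[i],ce[i].round(1),plane(c,ce[i],.102).round(4))
go([.49,-.1,.22],0); go([.49,-.245,.22],0)
```

```text
[258.2 171.5]
[258.1 189.2]
px at bridge [  5  18 152] w1 bridge [ 12  21 155]
t 15.2 pos [0.4229 0.2511 0.207 ] psi -0.0532 -> d [ 85.6 347.1 -12.9] spin -0.0532
t 15.2 pos [0.4229 0.2511 0.207 ] psi -0.0532 -> d [ 93.4 491.9 -12.9] spin -0.0532
```

Call:
servo_tool(commands=[{"dx":10,"dy":40,"dz":-10,"spin":-0.02},{"dx":20,"dy":90,"dz":-10,"spin":-0.053},{"dx":30,"dy":140,"dz":-10,"spin":-0.053},{"dx":41,"dy":190,"dz":-10,"spin":-0.053},{"dx":52,"dy":240,"dz":-10,"spin":-0.053},{"dx":63,"dy":290,"dz":-10,"spin":-0.053},{"dx":74,"dy":340,"dz":0,"spin":-0.053},{"dx":85,"dy":390,"dz":15,"spin":-0.053},{"dx":95,"dy":435,"dz":35,"spin":-0.053},{"dx":100,"dy":460,"dz":60,"spin":-0.053},{"dx":100,"dy":463,"dz":77,"spin":-0.053},{"dx":100,"dy":463,"dz":77,"spin":-0.053},{"dx":100,"dy":463,"dz":77,"spin":-0.053},{"dx":100,"dy":463,"dz":77,"spin":-0.053}], claw=0)

```text
t: 16.6
tool_pos: [0.4988, -0.2157, 0.1311]
tool_rot: [1.0, 0.0, 0.0, 0.0]
ft_force: [1.2, -0.3, 1.2]
gripper_width: -0.002
grip_force: 0.0
```

```bash
cat > dig.py <<'E'
from h import *
def rect(w,c,s=0.0003,cen=(.501,-.273),half=.02,z=.081):   # top-down rectified patch, up=+x, left=+y
    r=np.arange(-half,half,s)
    P=np.array([[proj(c,(cen[0]-a,cen[1]-b,z)) for b in r] for a in r],np.float32)
    return cv2.remap(w,P,None,cv2.INTER_CUBIC)
E
python3 - <<'E'
from dig import *
w=bot.camera("wrist"); c=bot.calibration("wrist"); cv2.imwrite("pics/w8.png",w)
S=bot.camera("scene"); s0=cv2.imread("pics/s1.png"); cv2.imwrite("pics/s8.png",S)
d=cv2.absdiff(S,s0).max(2); print("rest region diff mean",d[115:165,290:335].mean(),"max",d[115:165,290:335].max(),"bg",d[60:100,200:280].mean())
for n,p in [("btn",(.498,-.217,.097)),("win",(.501,-.273,.081))]: print(n,proj(c,p).round(1))
g=cv2.cvtColor(w,cv2.COLOR_BGR2GRAY)
# black button circle and white window
r=rect(w,c,half=.03,s=.0005); gr=cv2.cvtColor(r,cv2.COLOR_BGR2GRAY); print(np.percentile(gr,[5,25,50,75,95,99]))
m=(gr>gr.max()*.72).astype(np.uint8); n,l,st,ce=cv2.connectedComponentsWithStats(m)
for i in range(1,n):
    if st[i,4]>60: print("bright",st[i],ce[i].round(1))
b=(g<60).astype(np.uint8); n,l,st,ce=cv2.connectedComponentsWithStats(b)
for i in range(1,n):
    if st[i,4]>150: print("dark",st[i],ce[i].round(),plane(c,ce[i],.097).round(4))
go([.498,-.217,.105],0)
E
```

```text
rest region diff mean 9.1 max 52 bg 35.5259375
btn [260.2 227.4]
win [347.7 213. ]
[ 98. 124. 135. 142. 191. 199.]
bright [  16   28   84   68 3341] [57.  56.4]
dark [120 132  29 120 206] [134. 191.] [ 0.5205 -0.1443  0.097 ]
dark [ 69 160  38  32 787] [ 89. 175.] [ 0.5299 -0.1191  0.097 ]
dark [ 16 166  40  32 829] [ 37. 181.] [ 0.5264 -0.0868  0.097 ]
dark [    6   197   505   187 34176] [258. 335.] [ 0.4193 -0.2161  0.097 ]
dark [334 199  20  23 236] [345. 210.] [ 0.5089 -0.2667  0.097 ]
dark [ 85 212  35  33 739] [103. 227.] [ 0.4977 -0.1226  0.097 ]
dark [ 33 217  38  33 756] [ 53. 232.] [ 0.4942 -0.0903  0.097 ]
dark [  0 222  24  32 562] [ 10. 237.] [ 0.4907 -0.061   0.097 ]
t 16.7 pos [ 0.4989 -0.2158  0.1315] psi 0.001 -> d [-1.   1.2 26.5] spin 0.001
```

```bash
cat >> dig.py <<'E'
def feat(w,box=(330,195,30,32)):
    x,y,a,b=box; g=cv2.resize(cv2.cvtColor(w[y:y+b,x:x+a],cv2.COLOR_BGR2GRAY),None,fx=6,fy=6,interpolation=cv2.INTER_CUBIC)
    _,m=cv2.threshold(g,75,255,cv2.THRESH_BINARY_INV)
    n,l,s,c=cv2.connectedComponentsWithStats(m); 
    k=1+np.argmax([s[i,4] if np.hypot(*(c[i]-[90,90]))<50 else 0 for i in range(1,n)])
    x,y,a,b=s[k,:4]; d=(l==k)[y:y+b,x:x+a].astype(np.uint8)
    cs,h=cv2.findContours(np.pad(d,1),cv2.RETR_CCOMP,cv2.CHAIN_APPROX_NONE)
    holes=[(round(cv2.contourArea(q)/(a*b),3),round(q[:,0,1].mean()/b,2)) for q,hh in zip(cs,h[0]) if hh[3]>=0 and cv2.contourArea(q)>15]
    grid=cv2.resize(d.astype(np.float32),(4,6),interpolation=cv2.INTER_AREA)
    print("size",a/6,b/6,"holes",holes);print(grid.round(1))
E
python3 -c "
from dig import *
feat(cv2.imread('pics/w8.png'))"
```

```text
size 20.333333333333332 23.833333333333332 holes []
[[0.7 0.8 0.8 0.9]
 [0.  0.  0.  0.8]
 [0.2 0.3 0.3 0.9]
 [0.6 0.6 0.6 0.9]
 [0.  0.  0.  0.8]
 [0.8 0.8 0.8 0.6]]
```

The digit's features (no holes, all strokes to the right) say it shows 3, so three presses are needed. First press, checked at the bottom.

Call:
servo_tool(commands=[{"dx":-1,"dy":1,"dz":15,"spin":0},{"dx":-1,"dy":1,"dz":28,"spin":0},{"dx":-1,"dy":1,"dz":34,"spin":0},{"dx":-1,"dy":1,"dz":39,"spin":0},{"dx":-1,"dy":1,"dz":43,"spin":0},{"dx":-1,"dy":1,"dz":45.5,"spin":0},{"dx":-1,"dy":1,"dz":45.5,"spin":0},{"dx":-1,"dy":1,"dz":45.5,"spin":0}])

```text
t: 17.5
tool_pos: [0.4976, -0.2172, 0.086]
tool_rot: [1.0, -0.0, 0.0, 0.0]
ft_force: [-4.6, 4.1, 12.7]
gripper_width: -0.003
grip_force: 6.5
```

Call:
servo_tool(commands=[{"dx":0,"dy":0,"dz":-8,"spin":0},{"dx":0,"dy":0,"dz":-20,"spin":0},{"dx":0,"dy":0,"dz":-40,"spin":0},{"dx":0,"dy":0,"dz":-45.5,"spin":0},{"dx":0,"dy":0,"dz":-45.5,"spin":0},{"dx":0,"dy":0,"dz":-45.5,"spin":0},{"dx":0,"dy":0,"dz":-45.5,"spin":0}])

```text
t: 18.2
tool_pos: [0.4974, -0.2173, 0.13]
tool_rot: [1.0, -0.0, -0.0, -0.0]
ft_force: [-0.4, 1.3, -0.2]
gripper_width: 0.001
grip_force: 0.0
```

```bash
python3 -c "
from dig import *
w=bot.camera('wrist');cv2.imwrite('pics/w9.png',w);feat(w)"
```

```text
size 20.166666666666668 23.166666666666668 holes []
[[0.6 0.  0.  0.8]
 [0.8 0.  0.  0.8]
 [0.9 0.2 0.3 0.8]
 [0.7 0.7 0.6 0.9]
 [0.  0.  0.  0.8]
 [0.  0.  0.  0.7]]
```

It now shows 4. Two more strokes, checking after the first.

Call:
servo_tool(commands=[{"dx":0,"dy":0,"dz":15,"spin":0},{"dx":0,"dy":0,"dz":28,"spin":0},{"dx":0,"dy":0,"dz":34,"spin":0},{"dx":0,"dy":0,"dz":39,"spin":0},{"dx":0,"dy":0,"dz":43,"spin":0},{"dx":0,"dy":0,"dz":45.5,"spin":0},{"dx":0,"dy":0,"dz":45.5,"spin":0},{"dx":0,"dy":0,"dz":45.5,"spin":0}])

```text
t: 19.05
tool_pos: [0.4974, -0.2173, 0.086]
tool_rot: [1.0, -0.0, 0.0, 0.0]
ft_force: [-6.4, 2.5, 13.2]
gripper_width: 0.004
grip_force: 6.4
```

Call:
servo_tool(commands=[{"dx":0,"dy":0,"dz":-8,"spin":0},{"dx":0,"dy":0,"dz":-20,"spin":0},{"dx":0,"dy":0,"dz":-40,"spin":0},{"dx":0,"dy":0,"dz":-45.5,"spin":0},{"dx":0,"dy":0,"dz":-45.5,"spin":0},{"dx":0,"dy":0,"dz":-45.5,"spin":0},{"dx":0,"dy":0,"dz":-45.5,"spin":0}])

```text
t: 19.75
tool_pos: [0.4973, -0.2172, 0.13]
tool_rot: [1.0, -0.0, -0.0, -0.0]
ft_force: [-0.1, -0.1, 0.2]
gripper_width: 0.0
grip_force: 0.0
```

```bash
python3 -c "
from dig import *
w=bot.camera('wrist');cv2.imwrite('pics/w10.png',w);feat(w)"
```

```text
size 20.333333333333332 24.0 holes []
[[0.7 0.9 0.8 0.8]
 [0.8 0.  0.  0. ]
 [0.8 0.3 0.3 0.4]
 [0.5 0.6 0.5 0.9]
 [0.  0.  0.  0.8]
 [0.8 0.8 0.8 0.7]]
```

It shows 5. Last stroke.

Call:
servo_tool(commands=[{"dx":0,"dy":0,"dz":15,"spin":0},{"dx":0,"dy":0,"dz":28,"spin":0},{"dx":0,"dy":0,"dz":34,"spin":0},{"dx":0,"dy":0,"dz":39,"spin":0},{"dx":0,"dy":0,"dz":43,"spin":0},{"dx":0,"dy":0,"dz":45.5,"spin":0},{"dx":0,"dy":0,"dz":45.5,"spin":0},{"dx":0,"dy":0,"dz":45.5,"spin":0}])

```text
t: 20.6
tool_pos: [0.4975, -0.2173, 0.086]
tool_rot: [1.0, -0.0, 0.0, 0.0]
ft_force: [-5.3, 2.8, 13.1]
gripper_width: 0.001
grip_force: 6.4
```

Call:
servo_tool(commands=[{"dx":0,"dy":0,"dz":-8,"spin":0},{"dx":0,"dy":0,"dz":-20,"spin":0},{"dx":0,"dy":0,"dz":-40,"spin":0},{"dx":0,"dy":0,"dz":-45.5,"spin":0},{"dx":0,"dy":0,"dz":-45.5,"spin":0},{"dx":0,"dy":0,"dz":-45.5,"spin":0},{"dx":0,"dy":0,"dz":-45.5,"spin":0}])

```text
t: 21.3
tool_pos: [0.4974, -0.2173, 0.13]
tool_rot: [1.0, -0.0, -0.0, -0.0]
ft_force: [-0.7, -0.7, -0.7]
gripper_width: -0.005
grip_force: 0.0
```

Run:
```python
from dig import *
w=bot.camera('wrist');cv2.imwrite('pics/w11.png',w);feat(w)
# tongs still standing: bridge in scene view where it was at the start
S=bot.calibration("scene"); a=cv2.imread("pics/s1.png"); b=bot.camera("scene")
u,v=proj(S,(.4225,.251,.06)).round().astype(int); t=cv2.cvtColor(a[v-20:v+20,u-20:u+20],cv2.COLOR_BGR2GRAY)
r=cv2.matchTemplate(cv2.cvtColor(b[v-30:v+30,u-30:u+30],cv2.COLOR_BGR2GRAY),t,cv2.TM_CCOEFF_NORMED); print("tongs match",cv2.minMaxLoc(r))
```

```text
size 20.5 24.0 holes [(np.float64(0.145), np.float64(0.72))]
[[0.7 0.9 0.8 0.8]
 [0.8 0.  0.  0. ]
 [0.8 0.3 0.3 0.4]
 [0.8 0.6 0.5 0.9]
 [0.8 0.  0.  0.8]
 [0.9 0.8 0.8 0.7]]
tongs match (-0.14740712940692902, 0.962565004825592, (6, 0), (10, 10))
```

The drum shows 6 (one hole, in the lower half), and the tongs stand in the scene view where they started (match 0.96). I hand the job in.

```bash
python3 -c "
from bench import bot
print(bot.sign_off())"
```

```text
the job is handed in; nothing more can be done
None
```

I set the praline upright in the empty well using the tongs, stood the tongs back in their rest, pressed the counter's button three times from 3 to 6, and handed the job in at about 21 s.

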